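# Set the loaded stirrer to its third click

### The arm

A 6-joint arm with a two-finger parallel gripper is mounted at the origin on the work surface. World frame = base frame: x ahead of the robot, y to its left, z up, the work surface at z = 0. Lengths are in m, angles in rad, forces in N, time in s.
With the tool pointing down it reaches from about 0.375 to 0.75 m from the base axis. Payload 9 kg.
Tool frame: the origin (TCP) lies on the centre line of the jaws, within the pads' length; the fingertips stand 22 mm ahead of it and the grasp point (between the pads) lies 3 mm ahead of it; z points along the fingers, y is the direction in which the jaws open and shut (so a half turn about z gives the same grasp; the last joint's range is limited). The gripper opens to 85 mm and grips with 20 to 120 N. Pads are 22 mm wide; open, the fingers measure 114 mm over their backs; the gripper's body (76 mm by 85 mm) begins 54 mm behind the grasp point. The pads swing forward as they close: fully open they stand 13 mm farther back than shut.
Start: joints at [-1.482, 0.104, 0.097, 1.564, 0, 1.353], TCP at [0.181, -0.572, 0.233] pointing down, gripper open.
Joint ranges: [-2.99, 2.99], [-0.84, 1.86], [-1.1, 1.16], [-1.84, 2.11], [-1.51, 1.56], [-3.14, 3.14]. Speed limits (rad/s): [2.22, 2.22, 2.57, 3.14, 3.14, 3.14].

### API

Orientations are given as a unit quaternion [w, x, y, z].
In Python, from cell import monitor, eyes, ctrl gives the robot as it stands.
- The arm moves only by the tool servo_tool, never from a script. Its argument "deltas" is a list of rows, each an object with "grip": the closure, from -1 (fully open) to 1 (shut), so that 0 is half open; "offset": the shift along the tool's x, y, z scaled (see below), a list of three; "yaw": the turn about the tool's z scaled (see below). In form: [{"grip": grip, "offset": [tx, ty, tz], "yaw": yaw}, ...]. A call has 1 to 8 rows; each row is the pose to reach, as a shift and turn from the pose commanded when the call began, along the tool's axes at that moment; what a row does not reach only later rows make up. The controller multiplies each number of a shift by 12 cm and each number of a turn by pi/4 rad. A row lasts 1/12 s, in which the tool goes at most 41.7 mm and 7.16 degrees, less where a joint would pass 70% of its speed; a pose out of reach is approached as far as the arm can. A call with a number of a shift or a turn outside -1 to 1 is refused whole. A call with a gripper value outside its range is refused whole. The fingers move at their own pace and stop on an object; "force" is the grip in N (left out, the last holds). Time passes only in rows, so rows that repeat a pose let the fingers close. It gives the time, the measured TCP pose, the force and the opening at its end, in the units of the state.
- monitor.get_state(): the state, without advancing time (a new reading comes with each control period).
- eyes.capture(name): name is "scene" or "top" or "wrist"; returns the picture (480x640x3 uint8, red, green, blue); there is no depth.
- eyes.camera_params(name): a dict with "K" (3x3 intrinsics, pixels), "k1" (the pictures are not rectified: a ray, as slopes to the right and down, at radius r is drawn at 1 + k1 r^2 times it, then the intrinsics apply), "T" (4x4, takes a point from camera to world coordinates); the wrist camera has in their place "tool_from_camera" (4x4, takes a point from camera to tool coordinates, whose origin is the TCP and whose axes are the flange's). Camera axes: x right, y up, looking along -z (the intrinsics and any distortion apply to the point x, -y, -z); pixel columns grow to the right and rows downward; lengths in m; the calibration is good to about 2 mm. A picture is of the moment at which its call begins: read the wrist's pose just before it. camera_params takes no time and is no camera call.
- ctrl.sign_off(): hands the job in, once; it reports no verdict.
The state is a dict: "time_s": time; "joint_pos": joint angles; "dq": joint speeds; "joint_efforts": joint torques, N m; "position": TCP position; "tcp_rot": TCP orientation; "contact_force": force on the tool from outside, world axes, zero at the start; "moment": the same for the moment, N m; "opening": finger opening in m.
Only numpy, scipy, OpenCV 4.12 (cv2) and the standard library are available. Lean on these libraries where they do the work, as an engineer would, in place of code of your own. Each camera call takes 0.05 s, during which the arm holds its last target.

### The job

Two identical magnetic stirrers stand on the lab bench; one carries a beaker. On the stirrer with the beaker, turn the selector clockwise until it stands in its third click from the off stop (off itself is not counted; it may already have been left at the first click), then let go. Do not shift the beaker, and leave the other stirrer's selector at off.

Things in the scene. Friction and masses are not known exactly. Their poses are not given: they have to be found in the camera images.
- selector_grip (a point): Black bar knob (44 x 16 mm, 34 tall, round skirt 48 mm across) on the grey front deck (85 mm up) of the stirrer with the beaker; white line at its pointing end. Point on the vertical turning axis, 9 mm below the bar's top, 24 mm above the skirt. x: along the bar to the pointing end, turns with it; y: across the bar; z: up. Scale on the deck: open ring at off, then a longer stroke per click.
- selector (a joint): Angle of that knob, rad: 0 at the off stop, growing clockwise seen from above. Clicks every 0.45 (26 degrees): first 0.45, second 0.90, third 1.35, stop at the fifth, 2.25. Starts resting at off or the first click. A click takes about 0.05 N m to pass; a released knob snaps to the nearest one.
- beaker_mid (a point): Low glass beaker, 64 mm across, 72 mm tall, 0.12 kg, loose on the round metal plate (124 mm across, 90 mm above the bench) of the stirrer to be set, about 135 mm from that knob's axis. This point is its centre, half-way up.
- spare_selector (a joint): Angle of the selector of the other, identical stirrer with an empty plate: 0 at off, where it starts and must stay, growing clockwise.

How it is judged:
By the outcome, as a careful person would: the job done as asked, in the order asked, and still so for the second after the job is handed in, with the robot touching nothing.
It also fails if it takes over 32 s, if anything falls off the work surface, if the arm or the gripper's body presses on something with over 40 N, if the wrist force passes 120 N, or if a joint passes its speed limit or range.

## Working session

There is one attempt and no reset: what is moved stays moved. The work goes in short steps, Python scripts to look and compute and a tool call to move; the robot and the scene stay as the last step left them, time stands still between calls to the robot, and variables do not carry over. Pictures are saved under pics/ and viewed, and the job is handed in when it is done.

Besides the shell and the picture viewer there is one more tool, called after ">>>" in YAML: its name, and indented under it one key for each argument. servo_tool: Moves the arm, as the interface text tells. Shifts and turns lie within -1 to 1; 1 stands for 12 cm of shift or pi/4 rad of turn. Its arguments: {"type":"object","properties":{"deltas":{"type":"array","items":{"type":"object","properties":{"grip":{"type":"number"},"offset":{"type":"array","items":{"type":"number","minimum":-1,"maximum":1}},"yaw":{"type":"number","minimum":-1,"maximum":1}}}},"force":{"type":"number"}},"required":["deltas"]}

```bash
mkdir -p pics; ls
python3 - <<'E'
from cell import monitor, eyes, ctrl
import cv2
s=monitor.get_state();print(s)
for n in ["scene","top","wrist"]:
    im=eyes.capture(n);cv2.imwrite(f"pics/{n}0.png",im[:,:,::-1]);print(n,eyes.camera_params(n))
E
```

```text
pics
{'time_s': 0.0, 'joint_pos': array([-1.48168706e+00,  1.04741076e-01,  9.64994575e-02,  1.56390190e+00,
       -2.14295747e-05,  1.35310212e+00]), 'dq': array([ 1.32490538e-03, -4.54925608e-04,  1.69718457e-04,  5.24234149e-05,
        1.61172427e-03,  1.16529007e-03]), 'joint_efforts': array([-9.77077361e-04, -5.56930447e+01,  5.03651869e+01,  1.68702373e-02,
       -2.13156682e-04,  6.52638818e-06]), 'position': array([ 0.18118432, -0.57164996,  0.23191448]), 'tcp_rot': array([-6.72892169e-04,  9.88256783e-01,  1.52800775e-01,  3.25846395e-05]), 'contact_force': array([ 0.62623271, -0.97953536,  0.62262038]), 'moment': array([-0.02203086,  0.01674788, -0.01753561]), 'opening': 0.0861289419191132}
scene {'K': array([[469.31039838,   0.        , 325.55752718],
       [  0.        , 469.31039838, 232.15642978],
       [  0.        ,   0.        ,   1.        ]]), 'k1': 0.02933764788368679, 'T': array([[ 0.40862291, -0.78482119,  0.46592169,  0.97549015],
       [ 0.91262776,  0.34477264, -0.21964151, -0.17858652],
       [ 0.01174226,  0.51496362,  0.8571316 ,  0.76909845],
     
[... 359 characters left out ...]
32 , -0.01348319],
       [ 0.00487526,  0.2125089 ,  0.97714697,  1.08336951],
       [ 0.        ,  0.        ,  0.        ,  1.        ]])}
wrist {'K': array([[389.54145639,   0.        , 319.68131981],
       [  0.        , 389.54145639, 237.12118877],
       [  0.        ,   0.        ,   1.        ]]), 'k1': -0.021282527737499033, 'tool_from_camera': array([[-2.18700832e-04,  9.50491190e-01,  3.10751429e-01,
         7.79664816e-02],
       [ 9.99999831e-01,  3.75083733e-04, -4.43483041e-04,
         1.15817480e-03],
       [-5.38084529e-04,  3.10751279e-01, -9.50491111e-01,
        -1.40911461e-01],
       [ 0.00000000e+00,  0.00000000e+00,  0.00000000e+00,
         1.00000000e+00]])}
```

View pics/scene0.png

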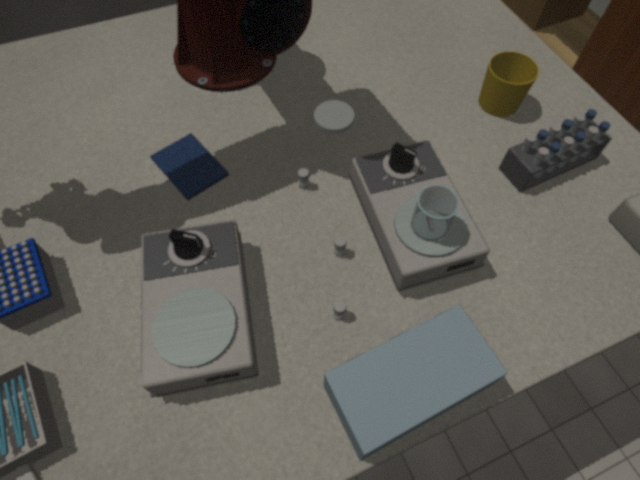

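View pics/top0.png

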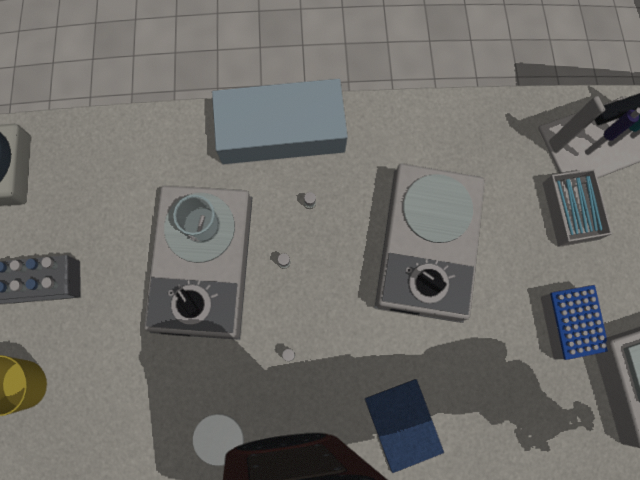

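View pics/wrist0.png

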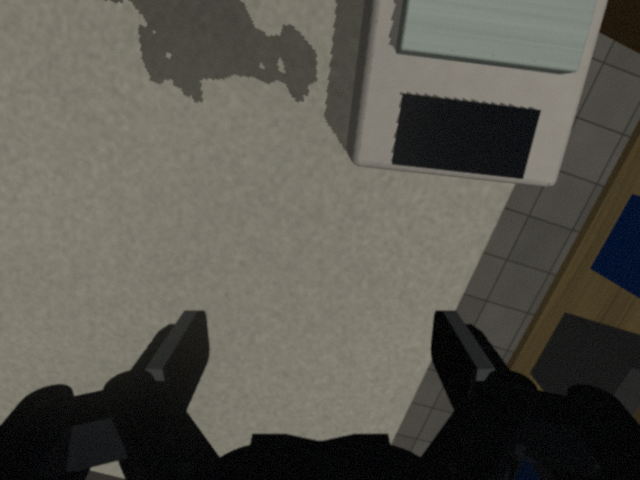

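The top view shows the beaker's stirrer on the left, with its knob near (190,303), pointer up and to the left. The scene view shows the same knob near (403,157). I'll zoom in on both.

Run:
```python
import cv2,numpy as np
a=cv2.imread("pics/top0.png")[265:345,140:250]; b=cv2.imread("pics/scene0.png")[130:200,350:450]
a=cv2.resize(a,(770,560),interpolation=cv2.INTER_CUBIC);b=cv2.resize(b,(800,560),interpolation=cv2.INTER_CUBIC)
g=lambda x:(255*(x/255.)**.6).astype('uint8')
cv2.imwrite("pics/za.png",g(a));cv2.imwrite("pics/zb.png",g(b))
```

```text
(no output)
```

View pics/za.png

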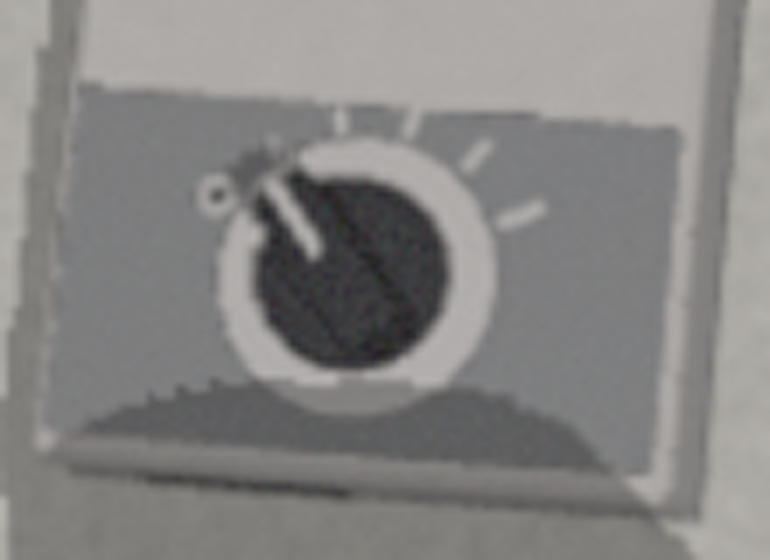

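View pics/zb.png

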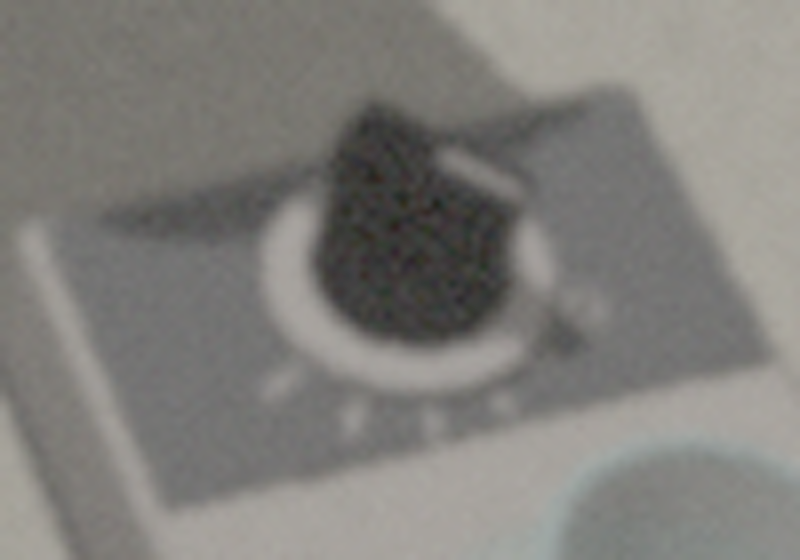

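```bash
cat > h.py <<'E'
import numpy as np, cv2
from cell import monitor, eyes, ctrl
from scipy.spatial.transform import Rotation as R
def ray(name,px,T=None,st=None):
    c=eyes.camera_params(name);K=c["K"]
    if name=="wrist":
        q=st["tcp_rot"];W=np.eye(4);W[:3,:3]=R.from_quat([q[1],q[2],q[3],q[0]]).as_matrix();W[:3,3]=st["position"];T=W@c["tool_from_camera"]
    else: T=c["T"]
    d=np.array([c["k1"],0,0,0,0.])
    u=cv2.undistortPoints(np.array([[px]],float),K,d)[0,0]
    v=T[:3,:3]@np.array([u[0],-u[1],-1.]);return T[:3,3],v
def plane(name,px,z,st=None):
    o,v=ray(name,px,st=st);return o+v*(z-o[2])/v[2]
E
python3 - <<'E'
from h import *
za=lambda x,y:(140+x/7-.43,265+y/7-.43); zb=lambda x,y:(350+x/8-.44,130+y/8-.44)
P=lambda n,p,z:plane(n,p,z)
c=P("top",za(357,275),.085);print("ring top",c)
c2=P("scene",zb(405,275),.085);print("ring scene",c2)
for z,n in((.085,"")),:
  for q in[(217,195),(275,145),(341,120),(411,122),(478,155),(522,214)]:
    p=P("top",za(*q),z);d=p-c;print(q,p.round(4),np.degrees(np.arctan2(d[1],d[0])).round(1),np.hypot(d[0],d[1]).round(4))
a=P("top",za(318,252),.119);b=P("top",za(268,182),.119);d=b-a
print("line top",a,b,np.degrees(np.arctan2(d[1],d[0])))
a=P("scene",zb(440,155),.119);b=P("scene",zb(520,195),.119);d=b-a
print("line scene",a,b,np.degrees(np.arctan2(d[1],d[0])))
# beaker & plate
for q in [(193,215)]: print("beaker rim",P("top",q,.162))
print("plate",P("top",(200,227),.09))
E
```

```text
ring top [0.52748129 0.18286159 0.085     ]
ring scene [0.5241372  0.18481455 0.085     ]
(217, 195) [0.5486 0.2171 0.085 ] 58.4 0.0402
(275, 145) [0.5602 0.2026 0.085 ] 31.1 0.0382
(341, 120) [0.5656 0.1862 0.085 ] 5.0 0.0383
(411, 122) [0.5643 0.169  0.085 ] -20.7 0.0393
(478, 155) [0.5554 0.1527 0.085 ] -47.3 0.0411
(522, 214) [0.5405 0.1422 0.085 ] -72.3 0.0427
line top [0.52954554 0.18534002 0.119     ] [0.54662588 0.19703498 0.119     ] 34.399561016900705
line scene [0.51924536 0.19073854 0.119     ] [0.53675639 0.20150846 0.119     ] 31.59303416454307
beaker rim [0.66233583 0.16208059 0.162     ]
plate [0.65938444 0.16373581 0.09      ]
```

Run:
```python
from h import *
za=lambda x,y:(140+x/7-.43,265+y/7-.43); zb=lambda x,y:(350+x/8-.44,130+y/8-.44)
def tri(p,q):
    o1,v1=ray("top",p);o2,v2=ray("scene",q)
    s=np.linalg.lstsq(np.c_[v1,-v2],o2-o1,rcond=None)[0]
    a=o1+s[0]*v1;b=o2+s[1]*v2;return (a+b)/2,np.linalg.norm(a-b)
print(tri(za(318,252),zb(440,155)),tri(za(268,182),zb(520,195)))
print(tri(za(357,275),zb(405,275)))
for z in(.119,.125,.131):
  a=plane("top",za(318,252),z);b=plane("top",za(268,182),z);d=b-a
  n=np.array([-d[1],d[0],0])/np.hypot(*d[:2]);c=np.array([.5265,.1835,z]);print(z,np.degrees(np.arctan2(d[1],d[0])),"axis perp offset",(c-a)@n,"end dist",(b-c)@d/np.linalg.norm(d))
# tool-frame info
s=monitor.get_state();q=s["tcp_rot"];print(R.from_quat([q[1],q[2],q[3],q[0]]).as_matrix().round(3))
```

```text
(array([0.52819963, 0.18303606, 0.13188333]), np.float64(0.0007513292087123273)) (array([0.5449872 , 0.19437473, 0.13119694]), np.float64(4.8858781624468e-06))
(array([0.52707226, 0.18218067, 0.0895315 ]), np.float64(0.0004483029642897726))
0.119 34.399561016900705 axis perp offset 0.0002023755771848293 end dist 0.02425295973752017
0.125 34.39956101690075 axis perp offset 0.0008273799020323854 end dist 0.022847419762596174
0.131 34.399561016900684 axis perp offset 0.0014523842268798744 end dist 0.021441879787672195
[[ 0.953  0.302 -0.   ]
 [ 0.302 -0.953  0.001]
 [ 0.    -0.001 -1.   ]]
```

Both views put the bar top at z≈0.131 and the axis near (0.527, 0.1825). The pointer is at about 32–34°. The off ring is at 58° and the first stroke at about 31°, so the knob starts at the first click and has to turn 0.90 rad clockwise. Next I'll plan the transit. It turns +195° in the world frame, which keeps joint 6 in range.

```bash
cat >> h.py <<'E'
def plan(tgt,dyaw_deg,n,st):
    """tgt xyz; dyaw world deg total; prints n calls"""
    q=st["tcp_rot"];M=R.from_quat([q[1],q[2],q[3],q[0]]).as_matrix();p=st["position"]
    D=(np.array(tgt)-p)/n
    print("pos",p.round(4),"yaw",np.degrees(np.arctan2(M[1,0],M[0,0])).round(2))
    for k in range(n):
        Mk=R.from_euler('z',dyaw_deg*k/n,degrees=True).as_matrix()@M
        print(k,(Mk.T@D/.12).round(3),"yaw",round(-dyaw_deg/n/45,3))
E
python3 -c "
from h import *
plan([.527,.1825,.233],195.4,7,monitor.get_state())"
```

```text
pos [ 0.1812 -0.5717  0.2321] yaw 17.58
0 [ 0.664 -0.732 -0.   ] yaw -0.62
1 [ 0.929 -0.336 -0.001] yaw -0.62
2 [ 0.978  0.138 -0.001] yaw -0.62
3 [ 0.8    0.58  -0.001] yaw -0.62
4 [ 0.435  0.887 -0.002] yaw -0.62
5 [-0.031  0.987 -0.002] yaw -0.62
6 [-0.489  0.858 -0.002] yaw -0.62
```

>>> servo_tool:
  deltas:
    - {"grip": -1, "offset": [0.664, -0.732, 0], "yaw": -0.62}
    - {"grip": -1, "offset": [0.664, -0.732, 0], "yaw": -0.62}
    - {"grip": -1, "offset": [0.664, -0.732, 0], "yaw": -0.62}
    - {"grip": -1, "offset": [0.664, -0.732, 0], "yaw": -0.62}
    - {"grip": -1, "offset": [0.664, -0.732, 0], "yaw": -0.62}

```text
time_s: 0.57
position: [0.2315, -0.4629, 0.2329]
tcp_rot: [0.0, 0.921, 0.39, -0.0]
contact_force: [-0.6, -0.1, 0.3]
opening: 0.0853
```

>>> servo_tool:
  deltas:
    - {"grip": -1, "offset": [0.929, -0.336, 0], "yaw": -0.62}
    - {"grip": -1, "offset": [0.929, -0.336, 0], "yaw": -0.62}
    - {"grip": -1, "offset": [0.929, -0.336, 0], "yaw": -0.62}
    - {"grip": -1, "offset": [0.929, -0.336, 0], "yaw": -0.62}
    - {"grip": -1, "offset": [0.929, -0.336, 0], "yaw": -0.62}

```text
time_s: 0.98
position: [0.2806, -0.3562, 0.233]
tcp_rot: [0.0, 0.801, 0.599, -0.0]
contact_force: [0.7, -0.1, -0.0]
opening: 0.0858
```

>>> servo_tool:
  deltas:
    - {"grip": -1, "offset": [0.978, 0.138, 0], "yaw": -0.62}
    - {"grip": -1, "offset": [0.978, 0.138, 0], "yaw": -0.62}
    - {"grip": -1, "offset": [0.978, 0.138, 0], "yaw": -0.62}
    - {"grip": -1, "offset": [0.978, 0.138, 0], "yaw": -0.62}
    - {"grip": -1, "offset": [0.978, 0.138, 0], "yaw": -0.62}

```text
time_s: 1.4
position: [0.33, -0.2488, 0.2329]
tcp_rot: [0.0, 0.634, 0.773, -0.0]
contact_force: [0.7, -0.9, -0.3]
opening: 0.0854
```

>>> servo_tool:
  deltas:
    - {"grip": -1, "offset": [0.8, 0.58, 0], "yaw": -0.62}
    - {"grip": -1, "offset": [0.8, 0.58, 0], "yaw": -0.62}
    - {"grip": -1, "offset": [0.8, 0.58, 0], "yaw": -0.62}
    - {"grip": -1, "offset": [0.8, 0.58, 0], "yaw": -0.62}
    - {"grip": -1, "offset": [0.8, 0.58, 0], "yaw": -0.62}

```text
time_s: 1.82
position: [0.3796, -0.1412, 0.2326]
tcp_rot: [-0.0, 0.43, 0.903, -0.0]
contact_force: [0.1, -1.2, -0.5]
opening: 0.0859
```

>>> servo_tool:
  deltas:
    - {"grip": -1, "offset": [0.435, 0.887, 0], "yaw": -0.62}
    - {"grip": -1, "offset": [0.435, 0.887, 0], "yaw": -0.62}
    - {"grip": -1, "offset": [0.435, 0.887, 0], "yaw": -0.62}
    - {"grip": -1, "offset": [0.435, 0.887, 0], "yaw": -0.62}
    - {"grip": -1, "offset": [0.435, 0.887, 0], "yaw": -0.62}

```text
time_s: 2.23
position: [0.4291, -0.0339, 0.2323]
tcp_rot: [-0.0, 0.2, 0.98, -0.0]
contact_force: [-0.4, -0.3, 0.4]
opening: 0.0849
```

>>> servo_tool:
  deltas:
    - {"grip": -1, "offset": [-0.031, 0.987, 0], "yaw": -0.62}
    - {"grip": -1, "offset": [-0.031, 0.987, 0], "yaw": -0.62}
    - {"grip": -1, "offset": [-0.031, 0.987, 0], "yaw": -0.62}
    - {"grip": -1, "offset": [-0.031, 0.987, 0], "yaw": -0.62}
    - {"grip": -1, "offset": [-0.031, 0.987, 0], "yaw": -0.62}

```text
time_s: 2.65
position: [0.4788, 0.0732, 0.2321]
tcp_rot: [-0.001, -0.041, 0.999, -0.0]
contact_force: [-0.6, 0.3, -0.7]
opening: 0.0857
```

>>> servo_tool:
  deltas:
    - {"grip": -1, "offset": [-0.489, 0.858, 0], "yaw": -0.62}
    - {"grip": -1, "offset": [-0.489, 0.858, 0], "yaw": -0.62}
    - {"grip": -1, "offset": [-0.489, 0.858, 0], "yaw": -0.62}
    - {"grip": -1, "offset": [-0.489, 0.858, 0], "yaw": -0.62}
    - {"grip": -1, "offset": [-0.489, 0.858, 0], "yaw": -0.62}
    - {"grip": -1, "offset": [-0.489, 0.858, 0], "yaw": -0.62}

```text
time_s: 3.15
position: [0.5281, 0.1796, 0.2324]
tcp_rot: [-0.0, -0.277, 0.961, -0.0]
contact_force: [-0.0, -0.7, 0.7]
opening: 0.0854
```

Run:
```python
from h import *
s=monitor.get_state();im=eyes.capture("wrist");cv2.imwrite("pics/w1.png",im[:,:,::-1]);print(s["joint_pos"],s["contact_force"])
np.save("s1.npy",s,allow_pickle=True)
plan([.527,.1825,.128],0,1,s)
```

```text
[ 9.37678993e-02 -2.39373563e-02 -3.44311861e-02  1.56096185e+00
 -7.13293902e-04 -4.66584399e-01] [-0.02990354 -0.67896539  0.72261445]
pos [0.5281 0.1796 0.2324] yaw -147.89
0 [-0.006  0.025  0.87 ] yaw 0.0
```

View pics/w1.png

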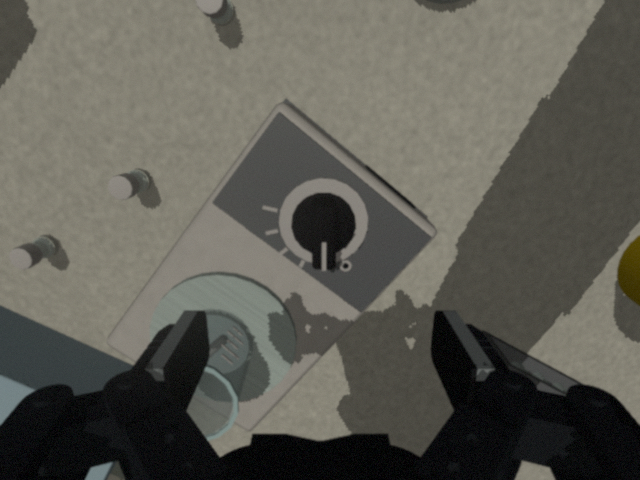

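Run:
```python
from h import *
s=np.load("s1.npy",allow_pickle=True).item()
im=cv2.imread("pics/w1.png");z=im[170:290,240:400];cv2.imwrite("pics/zw1.png",cv2.resize(z,(800,600),interpolation=cv2.INTER_CUBIC))
g=cv2.cvtColor(im,cv2.COLOR_BGR2GRAY)
roi=np.zeros_like(g);roi[170:275,265:385]=255
m=((g<45)&(roi>0)).astype('uint8');cn,_=cv2.findContours(m,0,2);k=max(cn,key=cv2.contourArea);print(cv2.boundingRect(k))
hp=plane("wrist",(323.5,223),.085,s);print("ring",hp)
for p in[(346,266),(303,263),(285,250),(271,231),(269,208)]:
  d=plane("wrist",p,.085,s)-hp;print(p,np.degrees(np.arctan2(d[1],d[0])).round(1),np.hypot(*d[:2]).round(4))
a=plane("wrist",(324,243),.131,s);b=plane("wrist",(324,268),.131,s);d=b-a;print(a,b,np.degrees(np.arctan2(d[1],d[0])))
```

```text
(292, 194, 63, 77)
ring [0.52784802 0.18187953 0.085     ]
(346, 266) 58.9 0.04
(303, 263) 6.0 0.0369
(285, 250) -21.7 0.0375
(271, 231) -48.9 0.0412
(269, 208) -73.9 0.0432
[0.52823115 0.18206544 0.131     ] [0.54326402 0.19156606 0.131     ] 32.292487773163096
```

View pics/zw1.png

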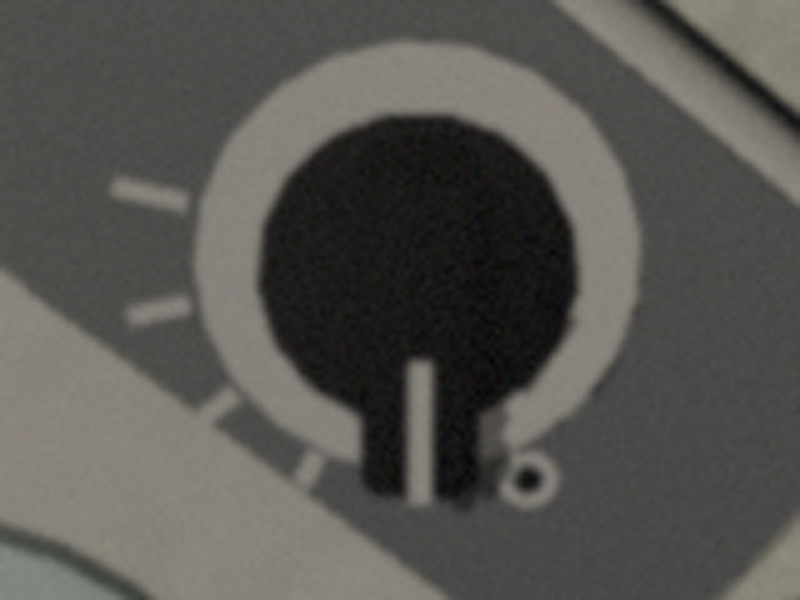

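The wrist view agrees with the others. The axis is at about (0.5275, 0.182) and the pointer at 32.3°, in line with the tool. The hidden first stroke lies under the bar, and the off ring is 26° away. I'll descend with the jaws part-closed.

>>> servo_tool:
  deltas:
    - {"grip": -0.3, "offset": [-0.006, 0.02, 0.2], "yaw": 0}
    - {"grip": -0.3, "offset": [-0.006, 0.02, 0.4], "yaw": 0}
    - {"grip": -0.3, "offset": [-0.006, 0.02, 0.6], "yaw": 0}
    - {"grip": -0.3, "offset": [-0.006, 0.02, 0.75], "yaw": 0}
    - {"grip": -0.3, "offset": [-0.006, 0.02, 0.86], "yaw": 0}
    - {"grip": -0.3, "offset": [-0.006, 0.02, 0.86], "yaw": 0}
  force: 30

```text
time_s: 3.7
position: [0.5255, 0.1828, 0.1269]
tcp_rot: [-0.002, -0.28, 0.96, 0.0]
contact_force: [0.1, -0.3, -0.0]
opening: 0.0556
```

Run:
```python
from h import *
im=eyes.capture("wrist");cv2.imwrite("pics/w2.png",im[:,:,::-1])
im=eyes.capture("scene");cv2.imwrite("pics/s2.png",cv2.resize(im[90:270,330:510,::-1],(600,600)))
plan([.5275,.182,.129],0,1,monitor.get_state())
```

```text
pos [0.5271 0.1835 0.1302] yaw -147.35
0 [ 0.004 -0.012  0.01 ] yaw 0.0
```

View pics/w2.png

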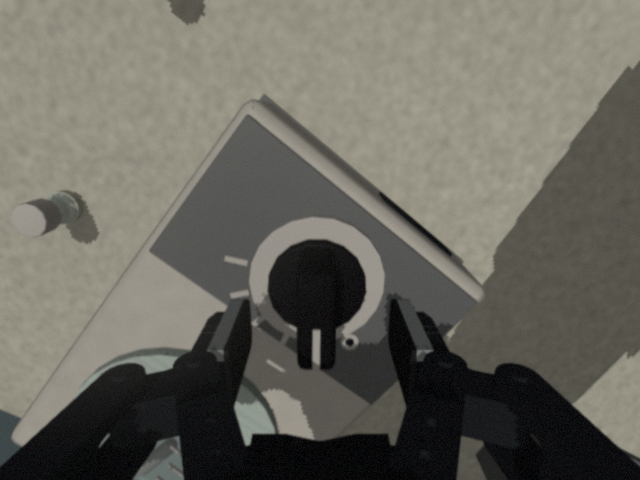

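View pics/s2.png

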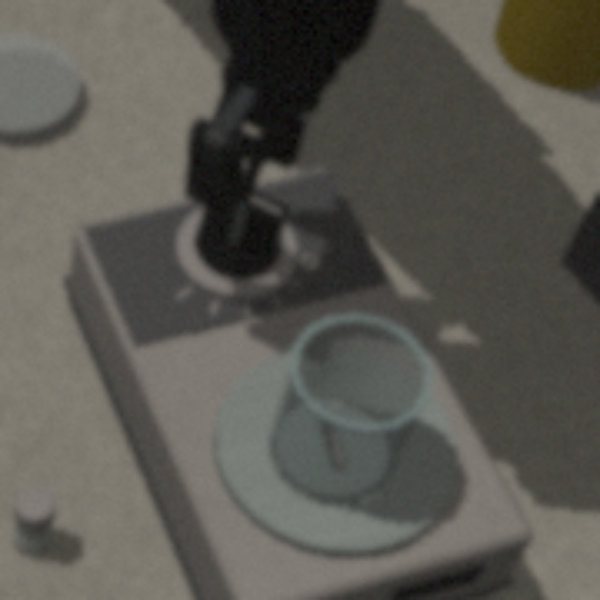

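The bar stands between the jaws, at column 317 against a jaw middle of about 320, and the beaker is clear. I'll close now, with a small lateral correction.

>>> servo_tool:
  deltas:
    - {"grip": 0.3, "offset": [0.004, -0.01, 0.01], "yaw": 0}
    - {"grip": 1, "offset": [0.004, -0.01, 0.01], "yaw": 0}
    - {"grip": 1, "offset": [0.004, -0.01, 0.01], "yaw": 0}
    - {"grip": 1, "offset": [0.004, -0.01, 0.01], "yaw": 0}
    - {"grip": 1, "offset": [0.004, -0.01, 0.01], "yaw": 0}
    - {"grip": 1, "offset": [0.004, -0.01, 0.01], "yaw": 0}
    - {"grip": 1, "offset": [0.004, -0.01, 0.01], "yaw": 0}
  force: 30

```text
time_s: 4.38
position: [0.5281, 0.1828, 0.1295]
tcp_rot: [0.001, -0.283, 0.959, -0.001]
contact_force: [0.7, -3.8, 5.6]
opening: 0.0146
```

Run:
```python
from h import *
s=monitor.get_state();plan([.5275,.182,.129],0,1,s);print(s["contact_force"],s["moment"],s["opening"])
```

```text
pos [0.5281 0.1828 0.1295] yaw -147.14
0 [ 0.008 -0.003  0.004] yaw 0.0
[ 0.69380596 -3.83199846  5.59873927] [-0.76624453 -0.19355465 -0.01654897] 0.014563486006007504
```

>>> servo_tool:
  deltas:
    - {"grip": 1, "offset": [0, 0, 0], "yaw": 0.1}
    - {"grip": 1, "offset": [0, 0, 0], "yaw": 0.2}
    - {"grip": 1, "offset": [0, 0, 0], "yaw": 0.3}
    - {"grip": 1, "offset": [0, 0, 0], "yaw": 0.4}
    - {"grip": 1, "offset": [0, 0, 0], "yaw": 0.5}
    - {"grip": 1, "offset": [0, 0, 0], "yaw": 0.575}
    - {"grip": 1, "offset": [0, 0, 0], "yaw": 0.575}
    - {"grip": 1, "offset": [0, 0, 0], "yaw": 0.575}

```text
time_s: 5.05
position: [0.5282, 0.1826, 0.1295]
tcp_rot: [0.001, -0.061, 0.998, -0.001]
contact_force: [1.2, -4.9, 5.5]
opening: 0.0147
```

Run:
```python
from h import *
s=monitor.get_state();plan([.5275,.182,.129],0,1,s);print(s["contact_force"],s["moment"],s["opening"])
im=eyes.capture("wrist");cv2.imwrite("pics/w3.png",im[:,:,::-1])
```

```text
pos [0.5282 0.1826 0.1295] yaw -173.05
0 [ 0.006 -0.004  0.004] yaw 0.0
[ 1.22565851 -4.90014664  5.50418823] [-1.0971768  -0.24534055  0.00260081] 0.014741259814736077
```

View pics/w3.png

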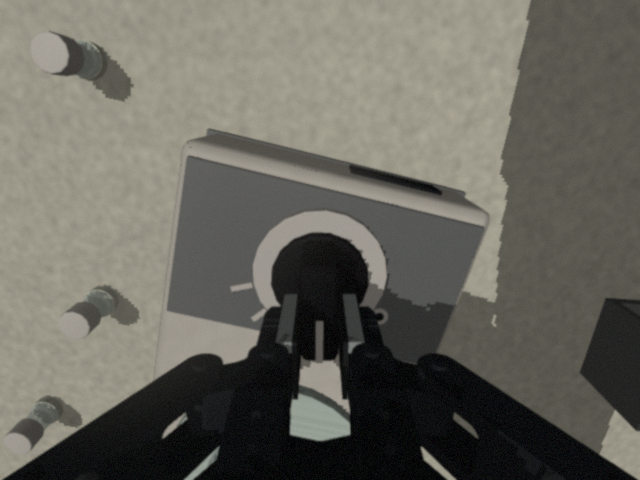

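The bar turned with the jaws; its line is at column 320. Now the second click interval.

>>> servo_tool:
  deltas:
    - {"grip": 1, "offset": [0, 0, 0], "yaw": 0.1}
    - {"grip": 1, "offset": [0, 0, 0], "yaw": 0.2}
    - {"grip": 1, "offset": [0, 0, 0], "yaw": 0.3}
    - {"grip": 1, "offset": [0, 0, 0], "yaw": 0.4}
    - {"grip": 1, "offset": [0, 0, 0], "yaw": 0.5}
    - {"grip": 1, "offset": [0, 0, 0], "yaw": 0.585}
    - {"grip": 1, "offset": [0, 0, 0], "yaw": 0.585}
    - {"grip": 1, "offset": [0, 0, 0], "yaw": 0.585}

```text
time_s: 5.77
position: [0.5281, 0.1823, 0.1295]
tcp_rot: [0.001, 0.168, 0.986, -0.001]
contact_force: [1.0, -6.0, 6.4]
opening: 0.0147
```

Run:
```python
from h import *
s=monitor.get_state();plan([.5275,.182,.129],0,1,s);print(s["contact_force"],s["moment"],s["opening"])
```

```text
pos [0.5281 0.1823 0.1295] yaw 160.61
0 [ 0.004 -0.004  0.004] yaw 0.0
[ 0.96207834 -6.01016304  6.39956682] [-1.37354556 -0.20208874 -0.01578929] 0.014704023174643897
```

The tool is at -19.4° and the target is about -19.3°. I'll open the jaws in place, then retreat straight up.

>>> servo_tool:
  deltas:
    - {"grip": 0.3, "offset": [0, 0, 0], "yaw": 0}
    - {"grip": 0, "offset": [0, 0, 0], "yaw": 0}
    - {"grip": -0.3, "offset": [0, 0, 0], "yaw": 0}
    - {"grip": -0.3, "offset": [0, 0, 0], "yaw": 0}
    - {"grip": -0.3, "offset": [0, 0, 0], "yaw": 0}

```text
time_s: 6.18
position: [0.5269, 0.1833, 0.128]
tcp_rot: [-0.0, 0.168, 0.986, 0.0]
contact_force: [-1.0, 0.9, -0.3]
opening: 0.0551
```

>>> servo_tool:
  deltas:
    - {"grip": -0.3, "offset": [0, 0, -0.2], "yaw": 0}
    - {"grip": -0.3, "offset": [0, 0, -0.4], "yaw": 0}
    - {"grip": -0.3, "offset": [0, 0, -0.6], "yaw": 0}
    - {"grip": -0.3, "offset": [0, 0, -0.8], "yaw": 0}
    - {"grip": -0.3, "offset": [0, 0, -1], "yaw": 0}
    - {"grip": -0.3, "offset": [0, 0, -1], "yaw": 0}
    - {"grip": -0.3, "offset": [0, 0, -1], "yaw": 0}

```text
time_s: 6.77
position: [0.5279, 0.1834, 0.2497]
tcp_rot: [0.001, 0.168, 0.986, 0.0]
contact_force: [-0.5, -0.4, -1.3]
opening: 0.0553
```

Run:
```python
from h import *
s=monitor.get_state();im=eyes.capture("wrist");cv2.imwrite("pics/w4.png",im[:,:,::-1]);np.save("s4.npy",s,allow_pickle=True)
print(s["position"],s["contact_force"])
a=eyes.capture("top");cv2.imwrite("pics/t4.png",a[:,:,::-1])
```

```text
[0.52791538 0.18336592 0.24966739] [-0.5433191  -0.37728445 -1.29461031]
```

View pics/w4.png

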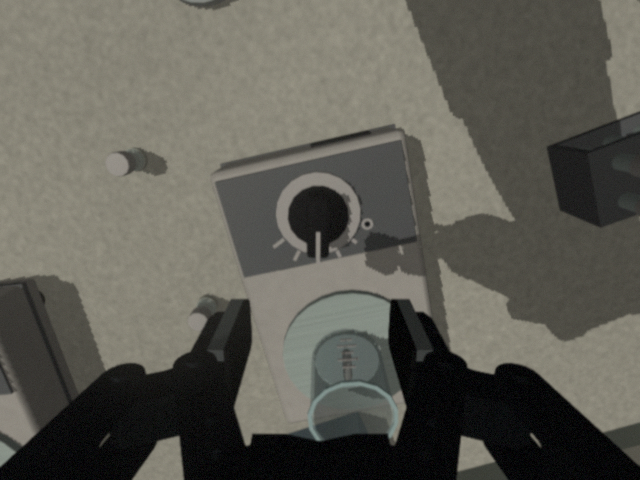

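View pics/t4.png

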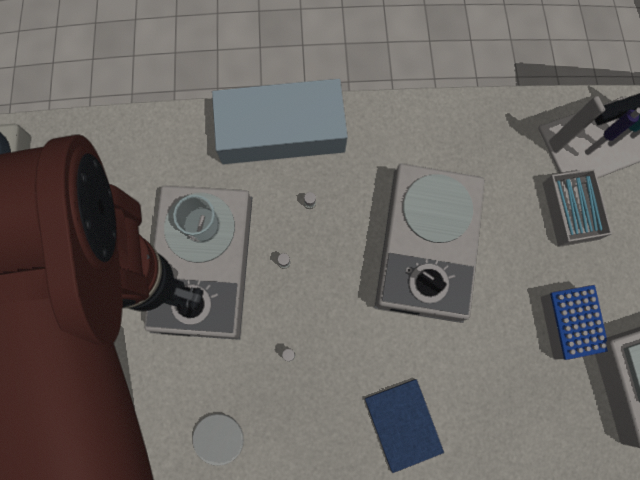

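The wrist view shows the strokes at (277,244), (296,254), (337,252) and (354,242), and the off ring at (367,224). The pointer at column 318 covers the third stroke. I'll do one last numeric check, then hand in.

Run:
```python
from h import *
s=np.load("s4.npy",allow_pickle=True).item()
c=plane("wrist",(319,216),.085,s)
for p in[(367,224),(354,242),(337,252),(296,254),(277,244)]:
  d=plane("wrist",p,.085,s)-c;print(p,np.degrees(np.arctan2(d[1],d[0])).round(1))
d=plane("wrist",(318,260),.131,s)-plane("wrist",(318.3,233),.131,s);print("pointer",np.degrees(np.arctan2(d[1],d[0])))
a=cv2.imread("pics/top0.png",0).astype(int);b=cv2.imread("pics/t4.png",0).astype(int)
for n,r in dict(beaker=(190,245,172,220),spare=(255,305,400,460),noise=(180,230,260,300)).items():
  print(n,abs(a-b)[r[0]:r[1],r[2]:r[3]].mean())
```

```text
(367, 224) 60.9
(354, 242) 33.1
(337, 252) 6.4
(296, 254) -49.7
(277, 244) -74.8
pointer -19.99921249283329
beaker 0.9856060606060606
spare 1.201
noise 0.979
```

```bash
python3 -c "
from h import *
print(ctrl.sign_off(), monitor.get_state()['time_s'])"
```

```text
the job is handed in; nothing more can be done
the job is handed in; nothing more can be done
```

The selector on the beaker's stirrer now stands at its third click, and I handed the job in at about 7 s of the 32 s allowed. It started at the first click, so I gripped the bar, turned it about 52° clockwise, let go and backed straight up.

**Selector:** after release the pointer reads -20.0°. The third click should be about -20°, midway between the visible second (+6°) and fourth (-50°) strokes. The third stroke itself is hidden under the bar.

**Beaker and other stirrer:** before-and-after top pictures show no change beyond image noise at the beaker or at the other selector.

**Forces:** the highest force I read was about 9 N at the wrist. The gripper was clear of everything when I handed in.

**Disagreement:** the first height I assumed for the bar's top (0.119 m) made the two cameras disagree by about 10 mm. Triangulating gave 0.131 m, and the wrist view fitted that value. No check failed.

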